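# Set a sign tile one block length from its stop

### The arm

A 7-joint arm with a two-finger parallel gripper is mounted at the origin on a cart in front of the work surface, level with it; the furniture and walls round the work are solid. World frame = base frame: x ahead of the robot, y to its left, z up, the work surface at z = 0. Lengths are in m, angles in rad, forces in N, time in s.
With the tool pointing down it reaches from about 0.35 to 0.9 m from the base axis. Payload 8.1 kg.
Tool frame: the origin (TCP) lies at the very end of the fingers, on their centre line; the grasp point (between the pads) lies 19 mm behind it; x points along the fingers, y is the direction in which the jaws open and shut, and the axes are right-handed (so a half turn about x gives the same grasp; the last joint's range is limited). The gripper opens to 85 mm and grips with 20 to 120 N. Pads are 22 mm wide; open, the fingers measure 114 mm over their backs; the gripper's body (76 mm by 85 mm) begins 54 mm behind the grasp point. The pads swing forward as they close: fully open they stand 13 mm farther back than shut.
Start: joints at [-1.275, 0.434, 0.025, 1.573, -0.012, 1.134, -0.075], TCP at [0.243, 0.576, 0.198] pointing down, gripper open.
Joint ranges: [-2.62, 2.62], [-0.44, 2.09], [-1.27, 1.32], [0.08, 2.57], [-1.32, 4.46], [0.12, 2], [-2.74, 2.74]. Speed limits (rad/s): [2.22, 2.22, 3.01, 3.01, 3.14, 3.14, 3.14].

### API

Orientations are given as a unit quaternion [w, x, y, z].
In Python, from bench import bot gives the robot as it stands.
- The arm moves only by the tool servo_tool, never from a script. Its argument "deltas" is a list of rows, each a list of 3 entries, a list of its own where there are three numbers: the opening, from 0 (shut) to 1 (fully open), then the shift along the world's x, y, z in m, then the turn, a rotation vector about the world's x, y, z in degrees. A call has 1 to 12 rows; each row is the pose to reach, as a shift and turn from the pose commanded when the call began; what a row does not reach only later rows make up. A row lasts 1/12 s, in which the tool goes at most 41.7 mm and 7.16 degrees, less where a joint would pass 70% of its speed; a pose out of reach is approached as far as the arm can. A call with a gripper value outside its range is refused whole. The fingers move at their own pace and stop on an object; "grip_force" is the grip in N (left out, the last holds). Time passes only in rows, so rows that repeat a pose let the fingers close. It gives the time, the measured TCP pose, the force and the opening at its end, in the units of the state.
- bot.observe(): the state, without advancing time (a new reading comes with each control period).
- bot.grab_frame(name): name is "scene" or "top"; returns a dict with "frame" (480x640x3 uint8, red, green, blue), "intrinsics" (3x3 intrinsics, pixels), "k1" (the pictures are not rectified: a ray, as slopes to the right and down, at radius r is drawn at 1 + k1 r^2 times it, then the intrinsics apply), "camera_from_world" (4x4, takes a point from world to camera coordinates). Camera axes: x right, y up, looking along -z (the intrinsics and any distortion apply to the point x, -y, -z); pixel columns grow to the right and rows downward; lengths in m; the calibration is good to about 2 mm. A picture is of the moment at which its call begins. There is no depth.
- bot.sign_off(): hands the job in, once; it reports no verdict.
The state is a dict: "clock": time; "qpos": joint angles; "dq": joint speeds; "tau": joint torques, N m; "tcp_pos": TCP position; "eef_rot": TCP orientation; "force": force on the tool from outside, world axes, zero at the start; "moment": the same for the moment, N m; "width": finger opening in m.
Only numpy, scipy, OpenCV 4.12 (cv2) and the standard library are available. Lean on these libraries where they do the work, as an engineer would, in place of code of your own. Each camera call takes 0.05 s, during which the arm holds its last target.

### The job

Set the sign tile at the right distance from its stop: lay the loose aluminium set-up block flat on the jig board, long side across the gap, in the one gap beside the tile that is wide enough for it, without shifting the tile before the block is down. Then, with the fingers on the tile, push it square and flush against the block so that the block is pressed home against the stop, and finish while still holding the tile pressed there with a steady push of a few newtons: do not let go. Leave the sanding block, the spring clamp and the marker pen where they lie.

Things in the scene. Friction and masses are not known exactly. Their poses are not given: they have to be found in the camera images.
- jig: fixed plywood board, 130 x 290 x 12 mm, lying on the table; origin at the middle of its underside, x across the board (away from the robot), y along the board, z up. An aluminium stop stands at each end; their inner faces are 218 mm apart, at y = +109 mm and y = -109 mm of this frame. The board's top is at z = 12 mm of this frame; nothing bounds it at the front or back
- stop_left: fixed aluminium stop at the board's left (+y) end, 70 x 27 x 28 mm (x, y, z), with two screw heads; origin at the centre of its underside, on the board's top; axes as the jig's; inner face 13.5 mm from the origin towards the tile
- stop_right: the same stop at the board's right (-y) end
- tile: loose sign tile, a flat grey-faced aluminium block 60 x 90 x 25 mm (x, y, z), about 0.3 kg, lying on the board between the stops, its 90 mm along the board, nearer to one stop than the other: one gap beside it is 40 to 49 mm wide, the other 79 to 88 mm. It may lie a little askew; it slides on the board at 1 to 3 N. Tile, block and stop are rigid, so the push lasts only while the robot keeps pushing. Origin at the centre of its underside, on the board's top
- spacer: loose plain aluminium set-up block, 50 x 70 x 25 mm (x, y, z), about 0.24 kg, lying flat on the table to the left of the jig; origin at the centre of its underside, y is its long side. It goes into the gap with its 70 mm along the board's y
- sanding_block: dark foam sanding block, 67 x 99 x 24 mm, on the table beyond the jig; bystander, origin at the centre of its underside
- spring_clamp: black spring clamp with orange tips, 51 x 108 x 22 mm, on the table; bystander, origin at its underside
- marker: black marker pen, 16 x 130 x 18 mm, lying on the table near its front edge; bystander, origin at its underside

How it is judged:
By the outcome, as a careful person would: the job done as asked, in the order asked, and still so for the second after the job is handed in, while the arm keeps its last pose, push and grip.
It also fails if it takes over 45 s, if anything falls off the work surface, if the arm or the gripper's body presses on something with over 40 N, if the wrist force passes 120 N, or if a joint passes its speed limit or range.

## Working session

There is one attempt and no reset: what is moved stays moved. The work goes in short steps, Python scripts to look and compute and a tool call to move; the robot and the scene stay as the last step left them, time stands still between calls to the robot, and variables do not carry over. Pictures are saved under pics/ and viewed, and the job is handed in when it is done.

Besides the shell and the picture viewer there is one more tool, called after "Emit:" by a JSON object that holds its "name" and its "arguments". servo_tool: Moves the arm, as the interface text tells. Its arguments: {"type":"object","properties":{"deltas":{"type":"array","items":{"type":"array"}},"grip_force":{"type":"number"}},"required":["deltas"]}

```bash
ls; mkdir -p pics; python3 - <<'E'
from bench import bot
import cv2,numpy as np,pickle
s=bot.observe(); print({k:np.round(v,4).tolist() for k,v in s.items()})
for n in("scene","top"):
    f=bot.grab_frame(n); pickle.dump(f,open(f"{n}0.pkl","wb"))
    cv2.imwrite(f"pics/{n}0.png",f["frame"][:,:,::-1]); print(n,f["k1"],f["intrinsics"],f["camera_from_world"])
E
```

```text
pics
{'clock': 0.0, 'qpos': [-1.2746, 0.4352, 0.025, 1.5741, -0.0116, 1.134, -0.0751], 'dq': [-0.0005, -0.0011, 0.0025, 0.0005, -0.0004, 0.0018, -0.001], 'tau': [-0.0014, -67.0442, 1.0245, -31.6222, 0.0155, 0.0123, 0.0], 'tcp_pos': [0.2425, 0.5754, 0.1971], 'eef_rot': [0.693, 0.1395, 0.6932, -0.1406], 'force': [1.0429, 0.0667, 0.0667], 'moment': [-0.0315, -0.005, 0.0132], 'width': 0.0854}
scene 0.014148542365422151 [[523.92081501   0.         316.5834558 ]
 [  0.         523.92081501 234.84522364]
 [  0.           0.           1.        ]] [[ 0.78928285 -0.61399165 -0.00684398 -0.41854926]
 [ 0.29296585  0.36676365  0.882981   -0.24797564]
 [-0.53963283 -0.69892681  0.46935884 -0.85020764]
 [ 0.          0.          0.          1.        ]]
top -0.01650992200497167 [[478.62425832   0.         320.30920616]
 [  0.         478.62425832 237.79047151]
 [  0.           0.           1.        ]] [[-0.0117284  -0.9994458   0.03115355  0.04489707]
 [ 0.99314801 -0.00802036  0.11658779 -0.56121339]
 [-0.11627331  0.03230748  0.99269167 -0.99639603]
 [ 0.          0.          0.          1.        ]]
```

View pics/scene0.png

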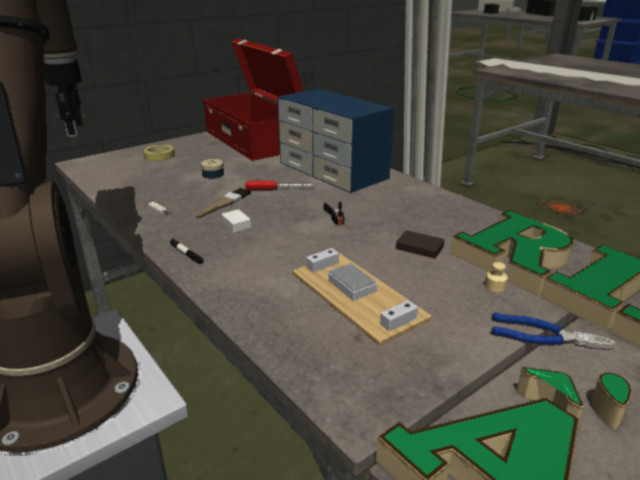

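View pics/top0.png

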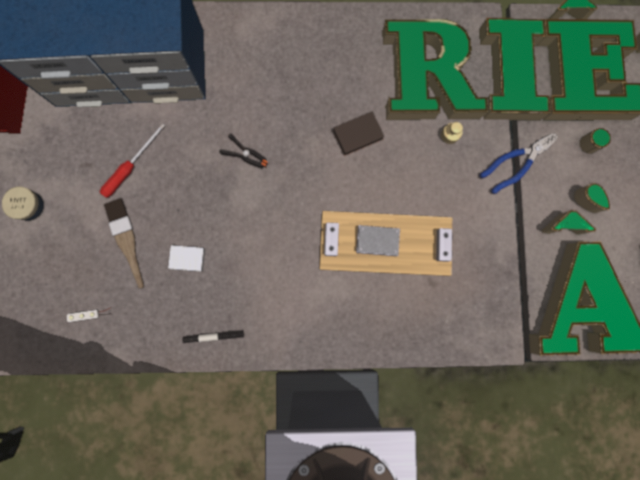

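The top view shows the jig centred at about (387,243). Its tile at (378,240) is nearer the left stop, so the wide gap is on the right (-y), around x≈418. The spacer is the white block at (186,258). Next I'll measure them.

```bash
cat > h.py <<'E'
import cv2,numpy as np,pickle
def K(f): return np.array(f["intrinsics"]),float(f["k1"]),np.array(f["camera_from_world"])
def ray(f,px,z):
    k,k1,T=K(f); px=np.atleast_2d(np.asarray(px,float))
    n=cv2.undistortPoints(px[:,None,:],k,np.array([k1,0,0,0.]))[:,0]
    d=np.c_[n[:,0],-n[:,1],-np.ones(len(n))]@T[:3,:3]; o=-T[:3,:3].T@T[:3,3]
    t=(z-o[2])/d[:,2]; return o+d*t[:,None]
def proj(f,P):
    k,k1,T=K(f); P=np.atleast_2d(P)@T[:3,:3].T+T[:3,3]
    P=P*[1,-1,-1]; return cv2.projectPoints(P,np.zeros(3),np.zeros(3),k,np.array([k1,0,0,0.]))[0][:,0]
E
python3 - <<'E'
import pickle,cv2
for n,(x0,y0,w,h),c in(("top",(310,200,155,85),"jig"),("top",(155,225,80,60),"sp"),("scene",(285,240,155,105),"sjig"),("scene",(205,195,60,50),"ssp")):
    f=pickle.load(open(n+"0.pkl","rb"))["frame"][y0:y0+h,x0:x0+w,::-1]
    cv2.imwrite(f"pics/c_{c}.png",cv2.resize(f,None,fx=5,fy=5,interpolation=cv2.INTER_NEAREST))
E
```

```text
(no output)
```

View pics/c_jig.png

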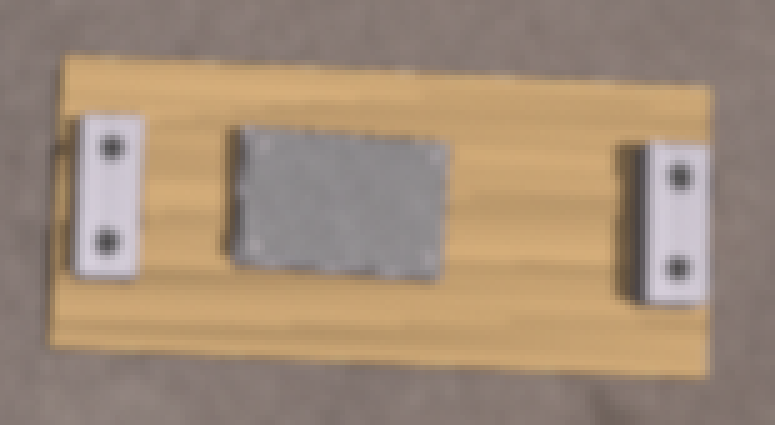

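View pics/c_sp.png

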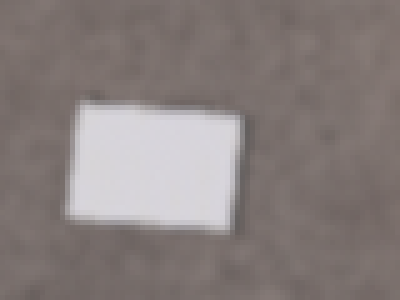

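View pics/c_sjig.png

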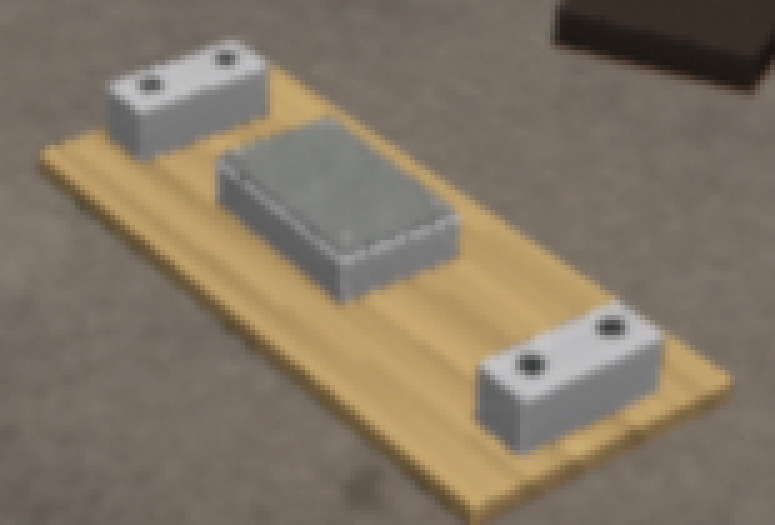

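```bash
cat > m.py <<'E'
from h import *
def rect(f,mask_fn,box,z,close=0,S=6):
    x0,y0,w,h=box
    im=cv2.resize(f["frame"][y0:y0+h,x0:x0+w],None,fx=S,fy=S,interpolation=cv2.INTER_CUBIC)
    m=mask_fn(im.astype(int)).astype(np.uint8)
    if close: m=cv2.morphologyEx(m,cv2.MORPH_CLOSE,np.ones((close,close)))
    m=cv2.morphologyEx(m,cv2.MORPH_OPEN,np.ones((9,9)))
    c=max(cv2.findContours(m,cv2.RETR_EXTERNAL,cv2.CHAIN_APPROX_NONE)[0],key=cv2.contourArea)[:,0]
    px=(c+0.5)/S-0.5+[x0,y0]
    P=ray(f,px,z)[:,:2]
    r=cv2.minAreaRect((P*1000).astype(np.float32))
    (cx,cy),(a,b),ang=r
    if a>b: ang+=90; a,b=b,a   # a short(x), b long(y): angle of short dir
    ang=(ang+90)%180-90
    Mo=cv2.moments((P*1000-[cx,cy]).astype(np.float32)[:,None]); ce=(cx+Mo['m10']/Mo['m00'],cy+Mo['m01']/Mo['m00'])
    pa=.5*np.degrees(np.arctan2(2*Mo['mu11'],Mo['mu20']-Mo['mu02'])); pa=(pa-90+90)%180-90
    return np.round([cx,cy,a,b,ang,*ce,pa,abs(Mo['m00'])/a/b],2)
sat=lambda i:i[...,0]-i[...,2]
bright=lambda i:(i.min(-1)>168)
wood=lambda i:(sat(i)>45)
grey=lambda i:(sat(i)<22)&(i.max(-1)>95)
E
cat > m1.py <<'E'
from m import *
f=pickle.load(open("top0.pkl","rb"))
print("cx cy short long ang | moment cx cy ang fill")
print("spacer",rect(f,bright,(155,225,80,60),.025))
print("spacer",rect(f,lambda i:i.min(-1)>190,(155,225,80,60),.025))
print("board",rect(f,wood,(310,200,155,85),.012,close=0))
print("stopL",rect(f,bright,(320,215,25,45),.040,close=25))
print("stopR",rect(f,bright,(432,220,25,45),.040,close=25))
print("tile",rect(f,grey,(350,218,60,45),.037,close=9))
E
python3 m1.py
```

```text
cx cy short long ang | moment cx cy ang fill
spacer [521.92 328.27  49.91  69.78  -4.9  521.7  328.3   -4.98   0.95]
spacer [521.92 328.21  47.65  67.78  -4.9  521.72 328.22  -4.89   0.95]
board [ 551.82 -106.29  131.6   290.92   -3.33  551.44 -104.9    -3.36    0.85]
stopL [559.06  15.2   25.32  68.35  86.99 559.07  15.27  86.63   0.96]
stopR [ 545.03 -229.14   24.95   67.85   86.73  544.72 -229.13   86.96    0.95]
tile [554.55 -82.66  59.28  90.46  -5.21 554.68 -83.2   -5.23   0.96]
```

```bash
python3 - <<'E'
import numpy as np
from scipy.spatial.transform import Rotation as R
from bench import bot
s=bot.observe()
q=s['eef_rot'];r=R.from_quat([q[1],q[2],q[3],q[0]]);M=r.as_matrix();print(M.round(3))
print("jaw yaw",np.degrees(np.arctan2(M[1,1],M[0,1])))
def tgt(yaw,sgn):
    y=sgn*np.array([np.cos(yaw),np.sin(yaw),0]);x=np.array([0,0,-1.]);return R.from_matrix(np.c_[x,y,np.cross(x,y)])
for yd in(-4.95,-3.35):
  for sg in(1,-1): print(yd,sg,(tgt(np.radians(yd),sg)*r.inv()).as_rotvec(degrees=True).round(2))
th=np.radians(-3.35);Rj=np.array([[np.cos(th),-np.sin(th)],[np.sin(th),np.cos(th)]])
C=(np.array([559.06,15.2])+[544.9,-229.14])/2;print(C)
T=np.array([554.6,-82.9]);print("tile in jig",Rj.T@(T-C))
print("place",C+Rj@[1.5,-65.5])
E
```

```text
[[-0.     0.388  0.922]
 [-0.001  0.922 -0.388]
 [-1.    -0.001  0.   ]]
jaw yaw 67.14696606282429
-4.95 1 [ 5.00e-02 -7.00e-02 -7.21e+01]
-4.95 -1 [8.000e-02 6.000e-02 1.079e+02]
-3.35 1 [ 5.00e-02 -7.00e-02 -7.05e+01]
-3.35 -1 [8.000e-02 6.000e-02 1.095e+02]
[ 551.98 -106.97]
tile in jig [ 1.20898714 24.18196952]
place [ 549.64992973 -172.44572659]
```

Emit:
{"name": "servo_tool", "arguments": {"deltas": [[1,[0.02,-0.018,0],[0,0,-5]],[1,[0.045,-0.04,0],[0,0,-11]],[1,[0.07,-0.062,0],[0,0,-18]],[1,[0.098,-0.087,0],[0,0,-25]],[1,[0.126,-0.111,0],[0,0,-32]],[1,[0.154,-0.136,-0.01],[0,0,-39]],[1,[0.182,-0.161,-0.02],[0,0,-46]],[1,[0.21,-0.186,-0.04],[0,0,-53]],[1,[0.238,-0.21,-0.06],[0,0,-60]],[1,[0.26,-0.23,-0.08],[0,0,-66]],[1,[0.274,-0.242,-0.09],[0,0,-70]],[1,[0.279,-0.247,-0.1],[0,0,-72.1]]]}}

```text
clock: 1.1
tcp_pos: [0.5238, 0.3256, 0.0969]
eef_rot: [-0.476, -0.523, -0.475, 0.523]
force: [-0.4, 0.4, 0.1]
width: 0.0852
```

```bash
cat > st.py <<'E'
import numpy as np
from bench import bot
s=bot.observe();q=s['eef_rot']
from scipy.spatial.transform import Rotation as R
M=R.from_quat([q[1],q[2],q[3],q[0]]).as_matrix()
print(s['clock'],(s['tcp_pos']*np.array(1000)).round(1),"yaw",np.degrees(np.arctan2(M[1,1],M[0,1])).round(2),"x",M[:,0].round(3),"F",np.round(s['force'],2),"Mo",np.round(s['moment'],2),"w",round(s['width']*1000,1),"q",np.round(s['qpos'],2),"dq",np.abs(s['dq']).max().round(3))
E
python3 st.py
```

```text
1.1 [523.8 325.6  96.9] yaw -5.4 x [ 0.    -0.002 -1.   ] F [-0.41  0.39  0.11] Mo [ 0.03 -0.01 -0.01] w 85.2 q [-0.89  0.53  0.37  1.73 -0.23  0.92 -0.53] dq 0.212
```

Emit:
{"name": "servo_tool", "arguments": {"deltas": [[1,[0,0,-0.01],[0,0,0]],[1,[0,0,-0.025],[0,0,0]],[1,[0,0,-0.04],[0,0,0]],[1,[0,0,-0.05],[0,0,0]],[1,[0,0,-0.05],[0,0,0]],[1,[0,0,-0.05],[0,0,0]]]}}

```text
clock: 1.6
tcp_pos: [0.5206, 0.3303, 0.0478]
eef_rot: [-0.478, -0.52, -0.479, 0.521]
force: [0.8, -0.5, -0.0]
width: 0.0854
```

```bash
python3 st.py; python3 - <<'E'
from bench import bot
import cv2
f=bot.grab_frame("top");cv2.imwrite("pics/t1.png",cv2.resize(f["frame"][200:320,120:280,::-1],None,fx=5,fy=5))
f=bot.grab_frame("scene");cv2.imwrite("pics/s1.png",cv2.resize(f["frame"][130:270,160:340,::-1],None,fx=4,fy=4))
E
```

```text
1.6 [520.6 330.3  47.8] yaw -4.79 x [-0.001  0.    -1.   ] F [ 0.84 -0.48 -0.  ] Mo [ 0.02 -0.04 -0.  ] w 85.4 q [-0.88  0.59  0.34  1.77 -0.26  0.82 -0.5 ] dq 0.019
```

View pics/s1.png

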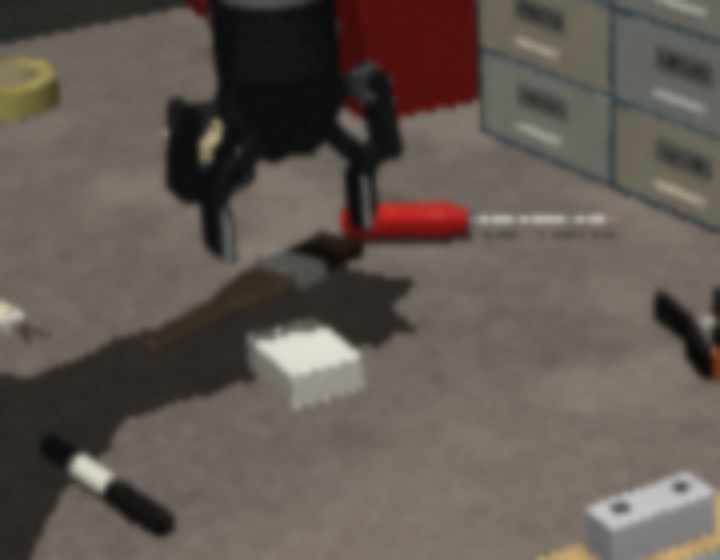

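View pics/t1.png

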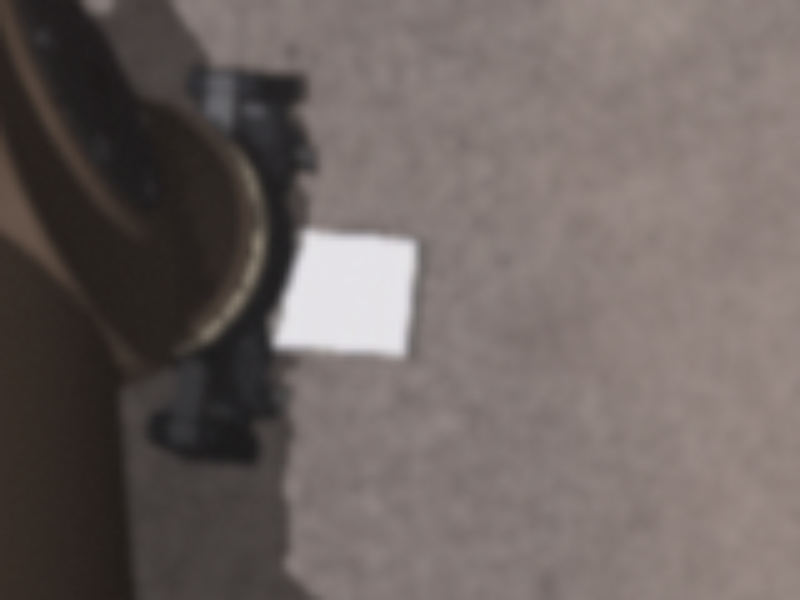

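```bash
python3 - <<'E'
from h import *
for n in("scene","top"):
    f=pickle.load(open(n+"0.pkl","rb"))
    T=np.array(f["camera_from_world"]);print(n,"cam",-T[:3,:3].T@T[:3,3])
    c=np.array([.5206,.3303,.0478]);a=np.radians(-4.8);d=np.array([np.cos(a),np.sin(a),0])
    for z in(0,.013,.1): print(z,proj(f,[c+[0,0,z]-d*.05,c+[0,0,z]+d*.05]).round(1).tolist())
E
```

```text
scene cam [-0.05579781 -0.76027021  0.61514571]
0 [[215.9, 213.0], [251.7, 203.7]]
0.013 [[215.4, 208.3], [251.3, 199.2]]
0.1 [[211.9, 175.7], [249.1, 167.5]]
top cam [0.44204026 0.0725621  1.05314596]
0 [[179.1, 281.5], [184.1, 233.9]]
0.013 [[177.4, 281.3], [182.6, 233.1]]
0.1 [[165.1, 280.1], [170.9, 227.3]]
```

```bash
python3 - <<'E'
from h import *
from bench import bot
f=pickle.load(open("scene0.pkl","rb"))
c=np.array([.2425,.5754,.1971]);a=np.radians(67);d=np.array([np.cos(a),np.sin(a),0])
print(proj(f,[c-d*.05,c+d*.05,c+[0,0,.013]-d*.05,c+[0,0,.013]+d*.05]).round(1))
a=np.radians(-4.95);R=np.array([[np.cos(a),-np.sin(a)],[np.sin(a),np.cos(a)]])
for z in(0,.025):print("spacer",z,proj(f,[np.r_[R@[x,y]+[.5217,.3283],z] for x,y in((-.025,-.035),(.025,-.035),(.025,.035),(-.025,.035))]).round(1).tolist())
cv2.imwrite("pics/s2.png",cv2.resize(f["frame"][40:160,20:150,::-1],None,fx=5,fy=5))
E
```

```text
[[ 77.  156.7]
 [ 82.2 143.9]
 [ 75.7 151.5]
 [ 81.1 138.9]]
spacer 0 [[233.3, 232.8], [251.1, 227.8], [239.3, 217.8], [221.9, 222.5]]
spacer 0.025 [[232.5, 224.0], [250.5, 219.1], [238.6, 209.3], [221.0, 213.9]]
```

View pics/s2.png

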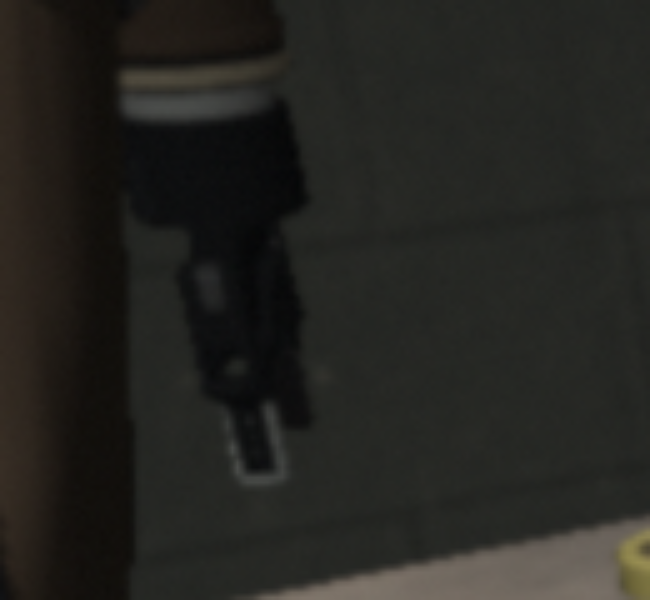

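View pics/c_ssp.png

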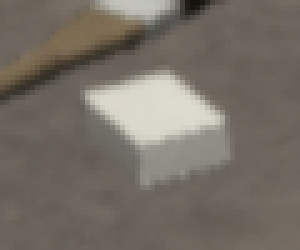

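Emit:
{"name": "servo_tool", "arguments": {"deltas": [[1,[0,0,-0.01],[0,0,0]],[1,[0,0,-0.02],[0,0,0]],[1,[0,0,-0.03],[0,0,0]],[1,[0,0,-0.03],[0,0,0]],[1,[0,0,-0.03],[0,0,0]]]}}

```text
clock: 2.12
tcp_pos: [0.521, 0.3284, 0.0168]
eef_rot: [-0.478, -0.52, -0.478, 0.522]
force: [0.2, -0.1, 1.8]
width: 0.0851
```

```bash
python3 st.py; python3 - <<'E'
from bench import bot
import cv2
f=bot.grab_frame("scene");cv2.imwrite("pics/s3.png",cv2.resize(f["frame"][150:250,180:290,::-1],None,fx=6,fy=6))
E
```

```text
2.1167 [521.  328.4  16.8] yaw -4.96 x [-0.002 -0.001 -1.   ] F [ 0.18 -0.05  1.81] Mo [-0.    0.01  0.  ] w 85.1 q [-0.87  0.63  0.32  1.79 -0.27  0.76 -0.49] dq 0.016
```

View pics/s3.png

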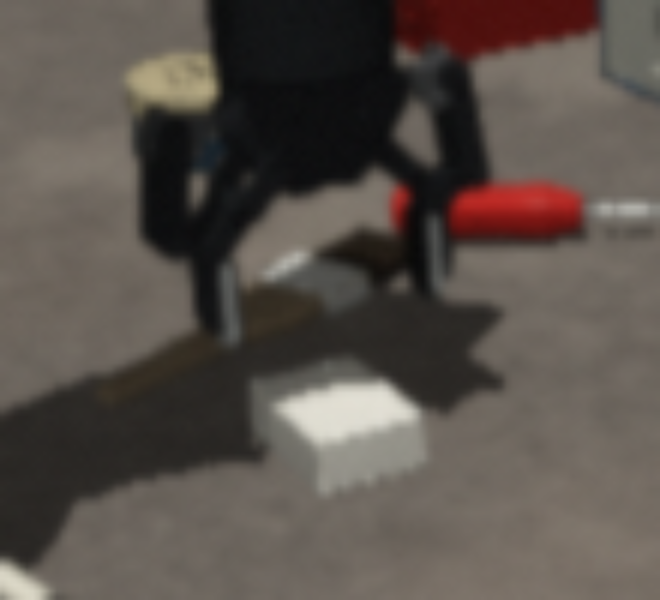

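```bash
python3 - <<'E'
from bench import bot
from h import *
f=bot.grab_frame("top");im=np.clip(f["frame"][200:310,130:230,::-1].astype(float)*1.8,0,255).astype(np.uint8);cv2.imwrite("pics/t3.png",cv2.resize(im,None,fx=5.4,fy=5.4))
a=np.radians(-4.95);d=np.array([np.cos(a),np.sin(a),0]);c=np.array([.521,.3284,.0168])
for w in (.043,.057):
  for z in(.013,.05,.09,.12):print(w,z,proj(f,[c+[0,0,z]-d*w,c+[0,0,z]+d*w]).round(0).tolist())
E
```

```text
0.043 0.013 [[183.0, 278.0], [187.0, 238.0]]
0.043 0.05 [[178.0, 278.0], [182.0, 236.0]]
0.043 0.09 [[173.0, 277.0], [177.0, 233.0]]
0.043 0.12 [[168.0, 276.0], [173.0, 231.0]]
0.057 0.013 [[182.0, 285.0], [188.0, 231.0]]
0.057 0.05 [[177.0, 284.0], [183.0, 229.0]]
0.057 0.09 [[172.0, 284.0], [178.0, 226.0]]
0.057 0.12 [[167.0, 284.0], [174.0, 224.0]]
```

View pics/t3.png

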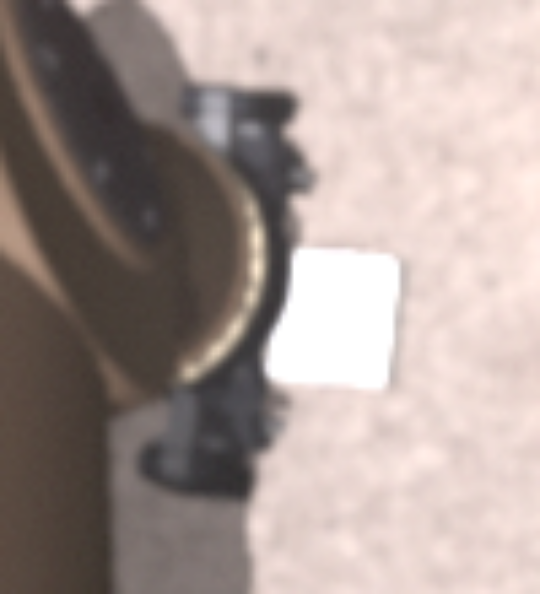

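```bash
python3 - <<'E'
from h import *
f=pickle.load(open("scene0.pkl","rb"))
a=np.radians(-4.95);d=np.array([np.cos(a),np.sin(a),0]);n=np.array([-d[1],d[0],0]);c=np.array([.521,.3284,.0168])
for w in (.043,.05):
  for z in(.0,.013,.03,.05):print(w,z,proj(f,[c+[0,0,z]-d*w-n*.011,c+[0,0,z]+d*w-n*.011]).round(1).tolist())
E
```

```text
0.043 0.0 [[221.9, 225.2], [252.5, 216.9]]
0.043 0.013 [[221.4, 220.6], [252.2, 212.4]]
0.043 0.03 [[220.8, 214.5], [251.7, 206.4]]
0.043 0.05 [[220.1, 207.2], [251.2, 199.3]]
0.05 0.0 [[219.3, 225.9], [254.9, 216.2]]
0.05 0.013 [[218.8, 221.2], [254.6, 211.7]]
0.05 0.03 [[218.2, 215.1], [254.2, 205.8]]
0.05 0.05 [[217.4, 207.9], [253.7, 198.7]]
```

Emit:
{"name": "servo_tool", "arguments": {"deltas": [[1,[0,0,-0.004],[0,0,0]],[1,[0,0,-0.008],[0,0,0]],[1,[0,0,-0.012],[0,0,0]],[1,[0,0,-0.012],[0,0,0]],[1,[0,0,-0.012],[0,0,0]]]}}

```text
clock: 2.63
tcp_pos: [0.5215, 0.3288, 0.0056]
eef_rot: [-0.478, -0.521, -0.478, 0.521]
force: [-0.1, 0.3, 0.4]
width: 0.0854
```

```bash
python3 st.py; python3 - <<'E'
from bench import bot
import cv2
f=bot.grab_frame("scene");cv2.imwrite("pics/s4.png",cv2.resize(f["frame"][150:250,180:290,::-1],None,fx=6,fy=6))
E
```

```text
2.6333 [521.5 328.8   5.6] yaw -4.96 x [-0. -0. -1.] F [-0.08  0.27  0.4 ] Mo [-0.    0.02  0.02] w 85.4 q [-0.86  0.65  0.32  1.8  -0.28  0.74 -0.48] dq 0.007
```

View pics/s4.png

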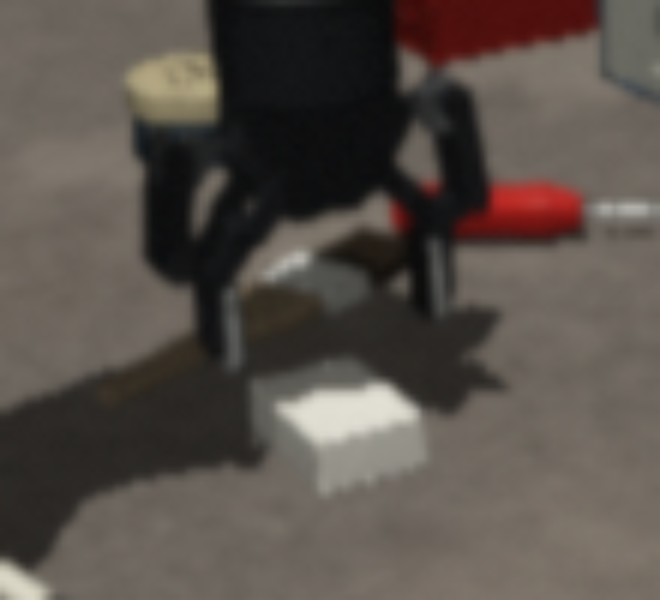

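Emit:
{"name": "servo_tool", "arguments": {"deltas": [[1,[0,0,-0.004],[0,0,0]],[1,[0,0,-0.008],[0,0,0]],[1,[0,0,-0.01],[0,0,0]],[1,[0,0,-0.01],[0,0,0]],[1,[0,0,-0.01],[0,0,0]]]}}

```text
clock: 3.1
tcp_pos: [0.5216, 0.3288, -0.0043]
eef_rot: [-0.478, -0.521, -0.478, 0.521]
force: [-0.1, -0.1, 1.1]
width: 0.0853
```

```bash
python3 st.py; python3 - <<'E'
from bench import bot
import cv2
f=bot.grab_frame("scene");cv2.imwrite("pics/s5.png",cv2.resize(f["frame"][150:250,180:290,::-1],None,fx=6,fy=6))
E
```

```text
3.1 [521.6 328.8  -4.3] yaw -4.95 x [-0. -0. -1.] F [-0.14 -0.08  1.11] Mo [0.04 0.02 0.05] w 85.3 q [-0.86  0.66  0.31  1.8  -0.29  0.72 -0.48] dq 0.005
```

View pics/s5.png

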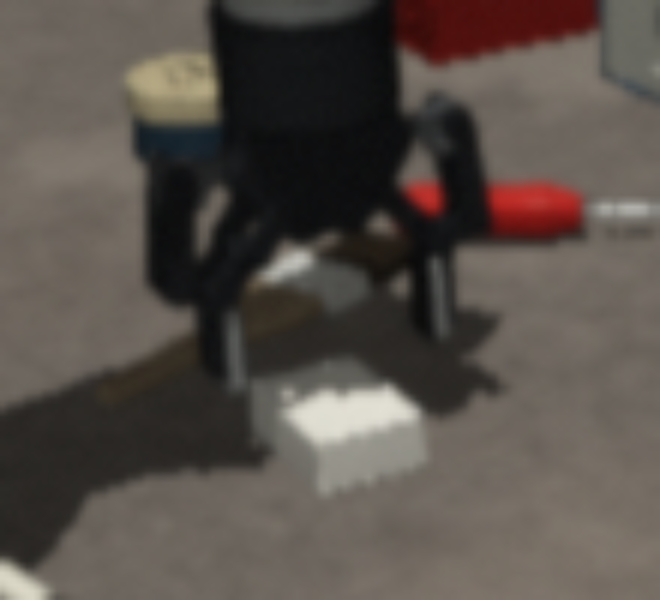

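Emit:
{"name": "servo_tool", "arguments": {"deltas": [[1,[0,0,-0.005],[0,0,0]],[1,[0,0,-0.01],[0,0,0]],[1,[0,0,-0.015],[0,0,0]],[1,[0,0,-0.02],[0,0,0]],[1,[0,0,-0.02],[0,0,0]],[1,[0,0,-0.02],[0,0,0]]]}}

```text
clock: 3.65
tcp_pos: [0.5214, 0.3287, -0.0246]
eef_rot: [-0.478, -0.521, -0.478, 0.521]
force: [-0.8, -0.3, 0.7]
width: 0.0856
```

```bash
python3 st.py; python3 - <<'E'
from bench import bot
import cv2
f=bot.grab_frame("scene");cv2.imwrite("pics/s6.png",cv2.resize(f["frame"][150:250,180:290,::-1],None,fx=6,fy=6))
E
```

```text
3.65 [521.4 328.7 -24.6] yaw -4.95 x [-0.001 -0.001 -1.   ] F [-0.79 -0.3   0.68] Mo [-0.02 -0.06 -0.03] w 85.6 q [-0.85  0.69  0.3   1.81 -0.3   0.69 -0.47] dq 0.012
```

View pics/s6.png

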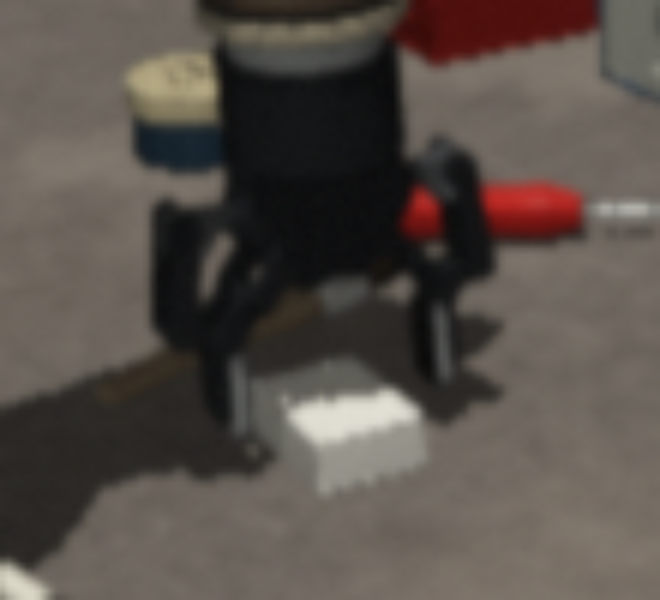

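Emit:
{"name": "servo_tool", "arguments": {"deltas": [[1,[0,0,-0.005],[0,0,0]],[1,[0,0,-0.01],[0,0,0]],[1,[0,0,-0.013],[0,0,0]],[1,[0,0,-0.013],[0,0,0]]]}}

```text
clock: 4.03
tcp_pos: [0.5212, 0.3286, -0.038]
eef_rot: [-0.478, -0.521, -0.478, 0.522]
force: [0.1, 0.0, -0.1]
width: 0.0853
```

Emit:
{"name": "servo_tool", "arguments": {"deltas": [[0.3,[0,0,0],[0,0,0]],[0.3,[0,0,0],[0,0,0]],[0.3,[0,0,0],[0,0,0]],[0.3,[0,0,0],[0,0,0]],[0.3,[0,0,0],[0,0,0]],[0.3,[0,0,0],[0,0,0]],[0.3,[0,0,0],[0,0,0]],[0.3,[0,0,0],[0,0,0]]], "grip_force": 40}}

```text
clock: 4.7
tcp_pos: [0.5227, 0.3294, -0.0361]
eef_rot: [0.478, 0.522, 0.478, -0.52]
force: [0.4, -0.2, 5.7]
width: 0.0488
```

```bash
python3 st.py; python3 - <<'E'
from bench import bot
import cv2
f=bot.grab_frame("scene");cv2.imwrite("pics/s7.png",cv2.resize(f["frame"][150:250,180:290,::-1],None,fx=6,fy=6))
E
```

```text
4.7 [522.7 329.4 -36.1] yaw -4.97 x [ 0.002  0.001 -1.   ] F [ 0.41 -0.25  5.7 ] Mo [-0.06  0.12  0.05] w 48.8 q [-0.84  0.7   0.29  1.82 -0.31  0.66 -0.46] dq 0.001
```

View pics/s7.png

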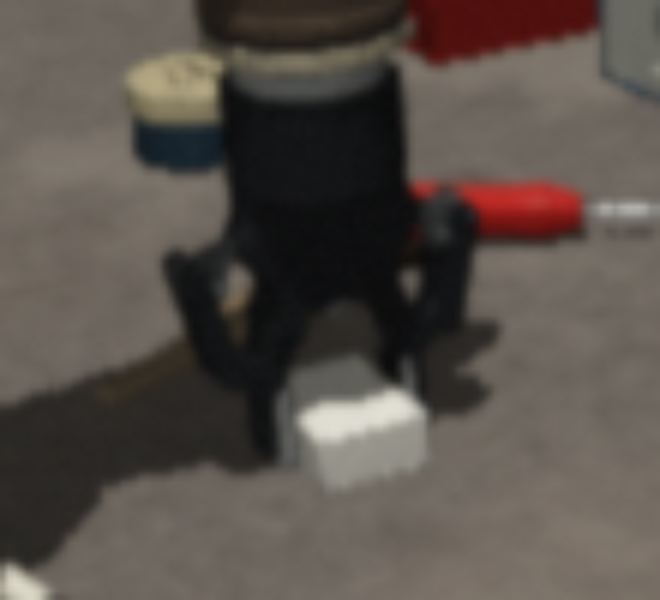

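Emit:
{"name": "servo_tool", "arguments": {"deltas": [[0.3,[0,0,0.005],[0,0,0]],[0.3,[0,0,0.015],[0,0,0]],[0.3,[0,0,0.03],[0,0,0]],[0.3,[0,0,0.05],[0,0,0]],[0.3,[0,0,0.07],[0,0,0]],[0.3,[0,0,0.085],[0,0,0]],[0.3,[0,0,0.09],[0,0,0]],[0.3,[0,0,0.09],[0,0,0]]], "grip_force": 60}}

```text
clock: 5.42
tcp_pos: [0.5224, 0.3295, 0.0546]
eef_rot: [0.478, 0.522, 0.478, -0.52]
force: [0.6, 0.2, -3.4]
width: 0.0492
```

```bash
python3 st.py; python3 - <<'E'
from bench import bot
import cv2
f=bot.grab_frame("scene");cv2.imwrite("pics/s8.png",cv2.resize(f["frame"][120:240,180:290,::-1],None,fx=5,fy=5))
E
```

```text
5.4167 [522.4 329.5  54.6] yaw -4.95 x [ 0.002  0.002 -1.   ] F [ 0.56  0.24 -3.37] Mo [ 0.04  0.01 -0.03] w 49.2 q [-0.88  0.58  0.34  1.77 -0.25  0.83 -0.5 ] dq 0.035
```

View pics/s8.png

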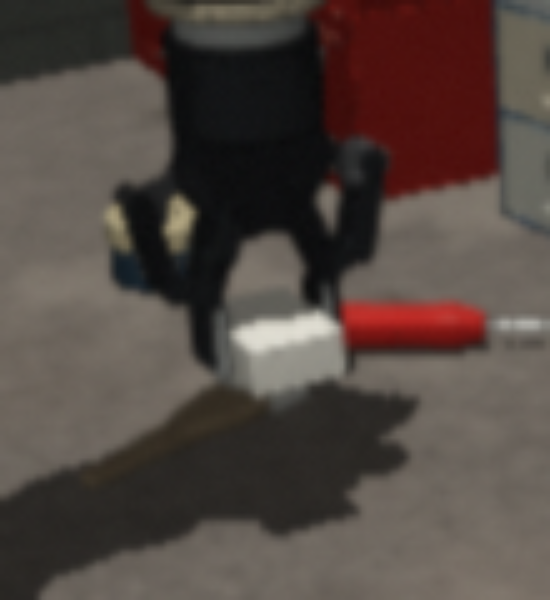

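Emit:
{"name": "servo_tool", "arguments": {"deltas": [[0.3,[0,-0.008,0.005],[0,0,0]],[0.3,[0.002,-0.025,0.01],[0,0,0.1]],[0.3,[0.004,-0.05,0.01],[0,0,0.2]],[0.3,[0.006,-0.075,0.01],[0,0,0.3]],[0.3,[0.008,-0.1,0.01],[0,0,0.4]],[0.3,[0.009,-0.125,0.01],[0,0,0.5]],[0.3,[0.01,-0.15,0.01],[0,0,0.5]],[0.3,[0.011,-0.175,0.01],[0,0,0.6]],[0.3,[0.012,-0.2,0.01],[0,0,0.7]],[0.3,[0.013,-0.225,0.01],[0,0,0.8]],[0.3,[0.014,-0.25,0.01],[0,0,0.8]],[0.3,[0.015,-0.275,0.01],[0,0,0.8]]]}}

```text
clock: 6.47
tcp_pos: [0.5356, 0.0506, 0.0627]
eef_rot: [-0.481, -0.518, -0.481, 0.519]
force: [1.0, 0.8, -3.1]
width: 0.0487
```

Emit:
{"name": "servo_tool", "arguments": {"deltas": [[0.3,[0.001,-0.025,0],[0,0,0.1]],[0.3,[0.002,-0.05,0],[0,0,0.2]],[0.3,[0.003,-0.075,0],[0,0,0.3]],[0.3,[0.005,-0.1,0],[0,0,0.4]],[0.3,[0.006,-0.125,0],[0,0,0.5]],[0.3,[0.008,-0.15,0],[0,0,0.6]],[0.3,[0.01,-0.175,0],[0,0,0.7]],[0.3,[0.012,-0.2,0],[0,0,0.8]],[0.3,[0.013,-0.218,0],[0,0,0.8]],[0.3,[0.013,-0.226,0],[0,0,0.8]],[0.3,[0.013,-0.226,0],[0,0,0.8]],[0.3,[0.013,-0.226,0],[0,0,0.8]]]}}

```text
clock: 7.47
tcp_pos: [0.5488, -0.172, 0.0626]
eef_rot: [-0.484, -0.515, -0.485, 0.515]
force: [0.9, 0.4, -4.0]
width: 0.0492
```

```bash
python3 st.py; python3 - <<'E'
from bench import bot
import cv2
f=bot.grab_frame("scene");cv2.imwrite("pics/s9.png",cv2.resize(f["frame"][200:350,280:440,::-1],None,fx=4,fy=4))
f=bot.grab_frame("top");cv2.imwrite("pics/t9.png",cv2.resize(f["frame"][190:300,310:470,::-1],None,fx=5,fy=5))
E
```

```text
7.4667 [ 548.8 -172.    62.6] yaw -3.42 x [-0.001  0.001 -1.   ] F [ 0.89  0.41 -4.05] Mo [0.08 0.   0.02] w 49.2 q [-0.04  0.52  0.36  1.87 -0.24  0.8   0.38] dq 0.03
```

View pics/s9.png

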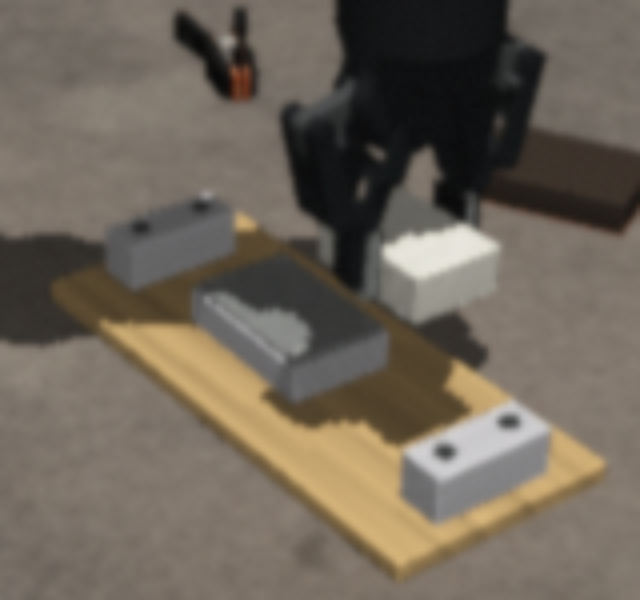

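View pics/t9.png

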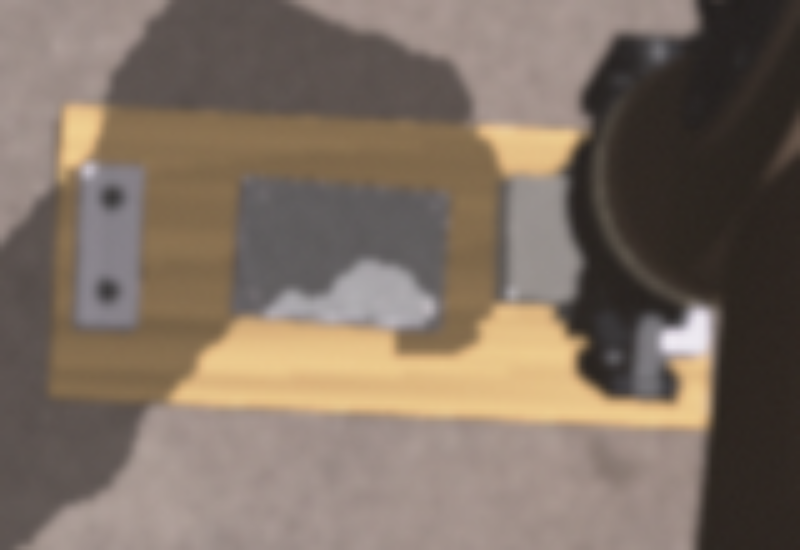

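```bash
python3 - <<'E'
from h import *
t=pickle.load(open("top0.pkl","rb"));s=pickle.load(open("scene0.pkl","rb"))
P=lambda u,v,sx,ox,oy:[ (u+.5)/sx-.5+ox,(v+.5)/sx-.5+oy]
L=ray(t,[P(510,177,5,310,190),P(506,300,5,310,190)],.1236)*1e3;print("top +y edge",L.round(1))
a=np.radians(-3.4);R=np.array([[np.cos(a),-np.sin(a)],[np.sin(a),np.cos(a)]]);c=np.array([548.8,-172])
for x,y in((-25,-35),(25,-35),(25,35),(-25,35)):
  q=R@[x,y]+c; print((x,y),q.round(1),"scene z.0986/.1236",[((proj(s,[np.r_[q/1e3,z]])[0]-[280,200])*4).round(0).tolist() for z in(.0986,.1236)])
E
```

```text
top +y edge [[ 574.9 -138.4  123.6]
 [ 526.1 -135.2  123.6]]
(-25, -35) [ 521.8 -205.5] scene z.0986/.1236 [[411.0, 325.0], [414.0, 278.0]]
(25, -35) [ 571.7 -208.4] scene z.0986/.1236 [[493.0, 291.0], [497.0, 244.0]]
(25, 35) [ 575.8 -138.5] scene z.0986/.1236 [[394.0, 228.0], [397.0, 183.0]]
(-25, 35) [ 525.9 -135.6] scene z.0986/.1236 [[313.0, 259.0], [315.0, 213.0]]
```

Emit:
{"name": "servo_tool", "arguments": {"deltas": [[0.3,[0.001,0,-0.006],[0,0,0]],[0.3,[0.001,0,-0.02],[0,0,0]],[0.3,[0.001,0,-0.035],[0,0,0]],[0.3,[0.001,0,-0.05],[0,0,0]],[0.3,[0.001,0,-0.065],[0,0,0]],[0.3,[0.001,0,-0.075],[0,0,0]],[0.3,[0.001,0,-0.08],[0,0,0]],[0.3,[0.001,0,-0.08],[0,0,0]],[0.3,[0.001,0,-0.08],[0,0,0]]]}}

```text
clock: 8.32
tcp_pos: [0.5509, -0.1718, -0.017]
eef_rot: [-0.485, -0.514, -0.485, 0.514]
force: [0.3, 0.2, -2.8]
width: 0.0488
```

```bash
python3 st.py; python3 - <<'E'
from bench import bot
import cv2
f=bot.grab_frame("scene");cv2.imwrite("pics/s10.png",cv2.resize(f["frame"][220:350,280:440,::-1],None,fx=5,fy=4.6))
E
```

```text
8.3167 [ 550.9 -171.8  -17. ] yaw -3.33 x [-0. -0. -1.] F [ 0.34  0.15 -2.83] Mo [-0.02 -0.   -0.03] w 48.8 q [-0.    0.63  0.3   1.91 -0.3   0.64  0.43] dq 0.015
```

View pics/s10.png

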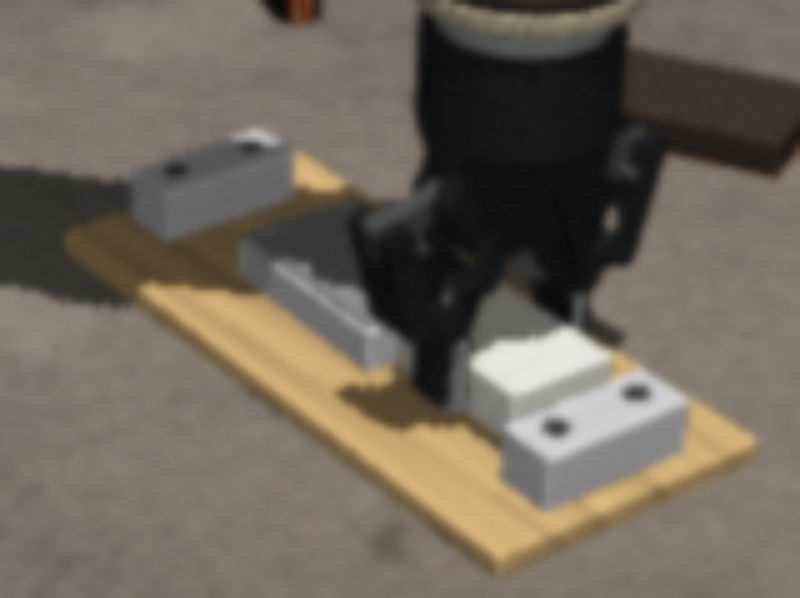

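Emit:
{"name": "servo_tool", "arguments": {"deltas": [[0.3,[0,0,-0.002],[0,0,0]],[0.3,[0,0,-0.004],[0,0,0]],[0.3,[0,0,-0.006],[0,0,0]],[0.3,[0,0,-0.006],[0,0,0]],[0.3,[0,0,-0.006],[0,0,0]]]}}

```text
clock: 8.78
tcp_pos: [0.5507, -0.172, -0.0231]
eef_rot: [0.485, 0.514, 0.485, -0.514]
force: [-0.1, 0.5, -2.8]
width: 0.049
```

```bash
python3 st.py
```

```text
8.7833 [ 550.7 -172.   -23.1] yaw -3.35 x [-0.  0. -1.] F [-0.08  0.55 -2.77] Mo [ 0.01 -0.04  0.05] w 49.0 q [ 0.    0.64  0.3   1.92 -0.3   0.63  0.43] dq 0.002
```

Emit:
{"name": "servo_tool", "arguments": {"deltas": [[0.3,[0,0,-0.001],[0,0,0]],[0.3,[0,0,-0.0015],[0,0,0]],[0.3,[0,0,-0.0015],[0,0,0]]]}}

```text
clock: 9.03
tcp_pos: [0.5509, -0.1721, -0.024]
eef_rot: [0.485, 0.515, 0.485, -0.514]
force: [-2.0, 0.1, 5.0]
width: 0.0494
```

```bash
python3 st.py
```

```text
9.0333 [ 550.9 -172.1  -24. ] yaw -3.36 x [ 0.  0. -1.] F [-2.05  0.1   5.03] Mo [ 0.15  0.47 -0.01] w 49.4 q [ 0.    0.64  0.3   1.92 -0.3   0.63  0.43] dq 0.003
```

Emit:
{"name": "servo_tool", "arguments": {"deltas": [[0.45,[0,0,0],[0,0,0]],[0.65,[0,0,0],[0,0,0]],[0.85,[0,0,0],[0,0,0]],[0.9,[0,0,0],[0,0,0]],[0.9,[0,0,0],[0,0,0]],[0.9,[0,0,0.01],[0,0,0]],[0.9,[0,0,0.03],[0,0,0]],[0.9,[0,0,0.055],[0,0,0]],[0.9,[0,0,0.08],[0,0,0]],[0.9,[0,0,0.1],[0,0,0]],[0.9,[0,0,0.11],[0,0,0]],[0.9,[0,0,0.11],[0,0,0]]]}}

```text
clock: 10.03
tcp_pos: [0.5523, -0.1725, 0.0881]
eef_rot: [0.486, 0.515, 0.484, -0.513]
force: [-0.1, -0.5, -0.9]
width: 0.077
```

```bash
python3 st.py; python3 - <<'E'
from bench import bot
import cv2
f=bot.grab_frame("scene");cv2.imwrite("pics/s11.png",cv2.resize(f["frame"][220:350,280:440,::-1],None,fx=5,fy=4.6))
f=bot.grab_frame("top");cv2.imwrite("pics/t11.png",cv2.resize(f["frame"][190:300,310:470,::-1],None,fx=5,fy=5))
E
```

```text
10.0333 [ 552.3 -172.5   88.1] yaw -3.36 x [ 0.004 -0.001 -1.   ] F [-0.08 -0.49 -0.95] Mo [-0.08  0.   -0.02] w 77.0 q [-0.05  0.49  0.37  1.84 -0.23  0.85  0.37] dq 0.049
```

View pics/s11.png

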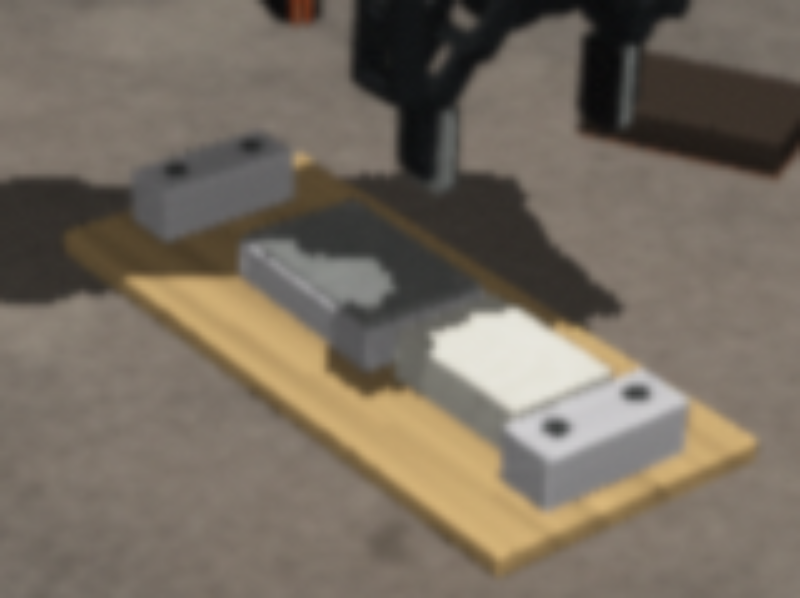

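View pics/t11.png

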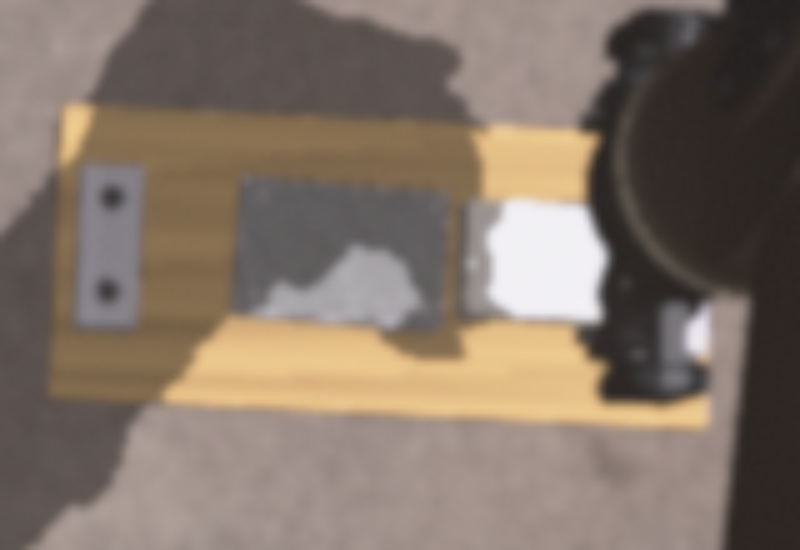

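Emit:
{"name": "servo_tool", "arguments": {"deltas": [[0.3,[0,0.008,0],[0,0,0]],[0.3,[0.001,0.025,0],[0,0,0]],[0.3,[0.002,0.05,0],[0,0,0]],[0.3,[0.004,0.075,0],[0,0,0]],[0.3,[0.005,0.1,0],[0,0,0]],[0.3,[0.006,0.125,0],[0,0,0]],[0.3,[0.008,0.145,-0.01],[0,0,0]],[0.3,[0.008,0.154,-0.025],[0,0,0]],[0.3,[0.008,0.154,-0.035],[0,0,0]],[0.3,[0.008,0.154,-0.04],[0,0,0]],[0.3,[0.008,0.154,-0.04],[0,0,0]],[0.3,[0.008,0.154,-0.04],[0,0,0]]], "grip_force": 60}}

```text
clock: 11.13
tcp_pos: [0.5583, -0.0196, 0.0451]
eef_rot: [-0.485, -0.514, -0.485, 0.515]
force: [-0.4, 0.5, 0.6]
width: 0.0261
```

```bash
python3 st.py; python3 - <<'E'
from bench import bot
from h import *
f=bot.grab_frame("scene");cv2.imwrite("pics/s12.png",cv2.resize(f["frame"][200:330,270:430,::-1],None,fx=5,fy=4.6))
f=bot.grab_frame("top");pickle.dump(f,open("top12.pkl","wb"));cv2.imwrite("pics/t12.png",cv2.resize(f["frame"][190:300,310:470,::-1],None,fx=5,fy=5))
E
```

```text
11.1333 [558.3 -19.6  45.1] yaw -3.47 x [-0.001 -0.001 -1.   ] F [-0.42  0.53  0.56] Mo [-0.02  0.03  0.01] w 26.1 q [-0.3   0.52  0.34  1.92 -0.24  0.74  0.11] dq 0.017
```

View pics/s12.png

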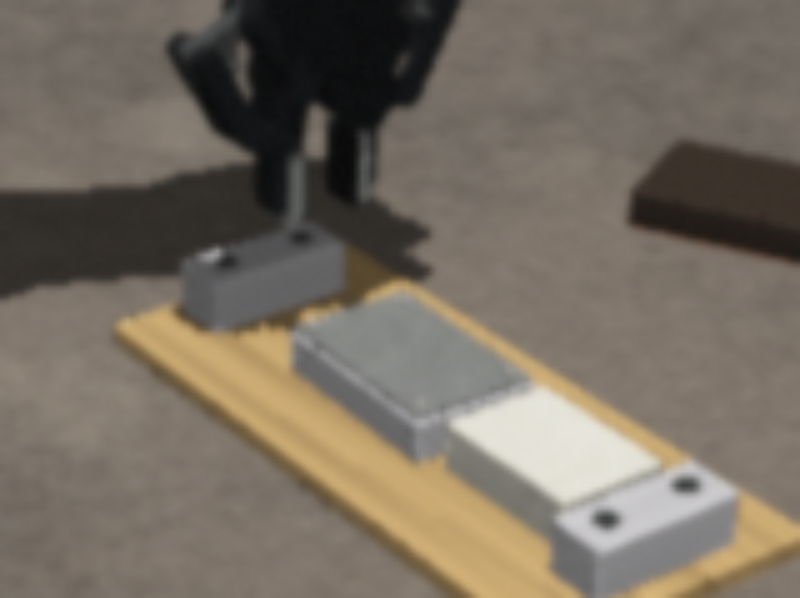

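View pics/t12.png

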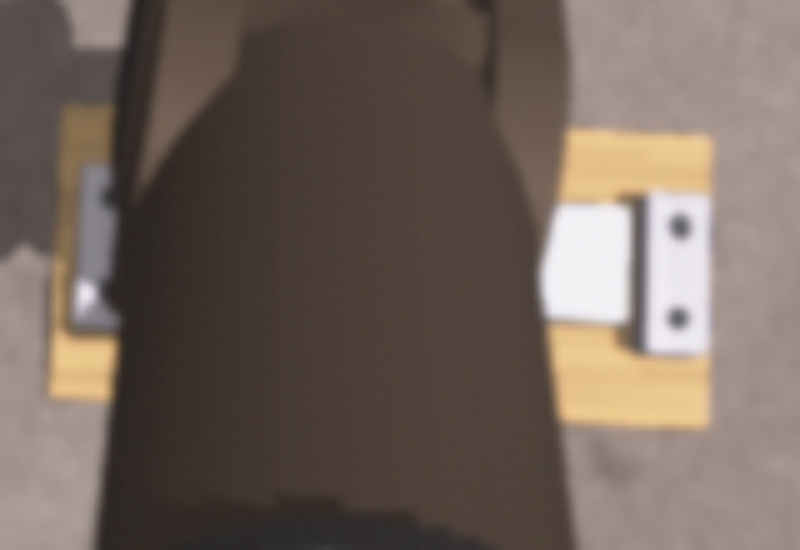

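```bash
python3 - <<'E'
from h import *
s=pickle.load(open("scene0.pkl","rb"));a=np.radians(-3.4);d=np.array([np.cos(a),np.sin(a),0]);n=np.array([-d[1],d[0],0]);c=np.array([.5583,-.0196,0])
for z in(.075,.08,.085):
  for e in(-.011,.011):
    print(z,e,((proj(s,[c-d*w+n*e+[0,0,z] for w in(.0275,.013,-.013,-.0275)])-[270,200])*[5,4.6]).round(0).tolist())
E
```

```text
0.075 -0.011 [[275.0, 243.0], [303.0, 234.0], [353.0, 217.0], [381.0, 208.0]]
0.075 0.011 [[244.0, 223.0], [273.0, 214.0], [322.0, 198.0], [350.0, 190.0]]
0.08 -0.011 [[275.0, 233.0], [303.0, 224.0], [353.0, 208.0], [381.0, 199.0]]
0.08 0.011 [[244.0, 214.0], [273.0, 205.0], [322.0, 189.0], [350.0, 180.0]]
0.085 -0.011 [[275.0, 223.0], [303.0, 214.0], [354.0, 198.0], [381.0, 189.0]]
0.085 0.011 [[244.0, 204.0], [273.0, 195.0], [323.0, 179.0], [350.0, 171.0]]
```

Emit:
{"name": "servo_tool", "arguments": {"deltas": [[0.3,[0,0.001,-0.005],[0,0,0]],[0.3,[0,0.001,-0.015],[0,0,0]],[0.3,[0,0.001,-0.025],[0,0,0]],[0.3,[0,0.001,-0.032],[0,0,0]],[0.3,[0,0.001,-0.036],[0,0,0]],[0.3,[0,0.001,-0.036],[0,0,0]]]}}

```text
clock: 11.73
tcp_pos: [0.5577, -0.0171, 0.008]
eef_rot: [-0.485, -0.514, -0.486, 0.515]
force: [-0.8, -0.3, 0.5]
width: 0.0261
```

```bash
python3 st.py; python3 - <<'E'
from bench import bot
from h import *
f=bot.grab_frame("scene");cv2.imwrite("pics/s13.png",cv2.resize(f["frame"][200:330,270:430,::-1],None,fx=5,fy=4.6))
E
```

```text
11.7333 [557.7 -17.1   8. ] yaw -3.36 x [-0.002 -0.    -1.   ] F [-0.77 -0.28  0.48] Mo [0.   0.03 0.02] w 26.1 q [-0.29  0.57  0.31  1.95 -0.27  0.67  0.13] dq 0.019
```

View pics/s13.png

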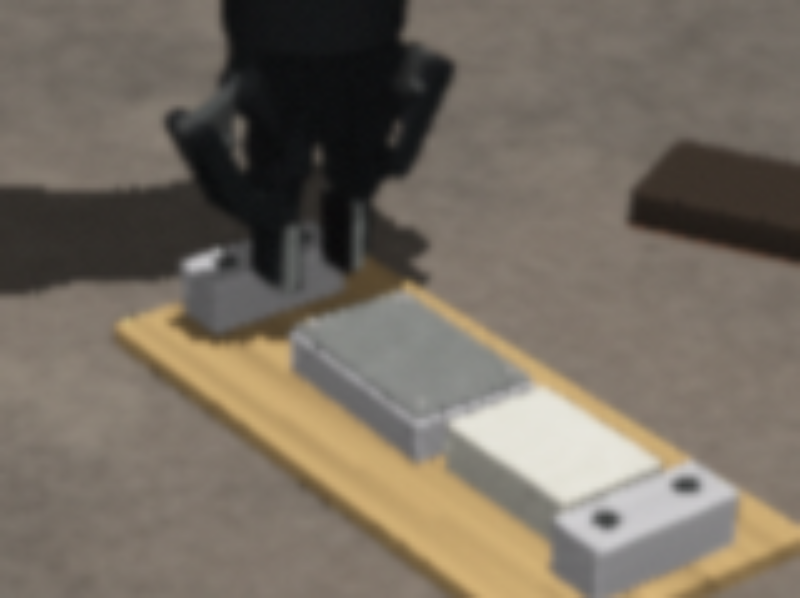

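Emit:
{"name": "servo_tool", "arguments": {"deltas": [[0.3,[0,0,-0.004],[0,0,0]],[0.3,[0,0,-0.01],[0,0,0]],[0.3,[0,0,-0.016],[0,0,0]],[0.3,[0,0,-0.021],[0,0,0]],[0.3,[0,0,-0.025],[0,0,0]],[0.3,[0,0,-0.025],[0,0,0]],[0.3,[0,0,-0.025],[0,0,0]]]}}

```text
clock: 12.37
tcp_pos: [0.5585, -0.0171, -0.0159]
eef_rot: [-0.485, -0.514, -0.485, 0.515]
force: [0.1, 0.1, 0.1]
width: 0.0256
```

```bash
python3 st.py; python3 - <<'E'
from bench import bot
from h import *
f=bot.grab_frame("scene");cv2.imwrite("pics/s14.png",cv2.resize(f["frame"][200:330,270:430,::-1],None,fx=5,fy=4.6))
E
```

```text
12.3667 [558.5 -17.1 -15.9] yaw -3.35 x [-0.001 -0.    -1.   ] F [0.13 0.12 0.06] Mo [ 0.01  0.03 -0.05] w 25.6 q [-0.27  0.61  0.29  1.96 -0.29  0.62  0.15] dq 0.009
```

View pics/s14.png

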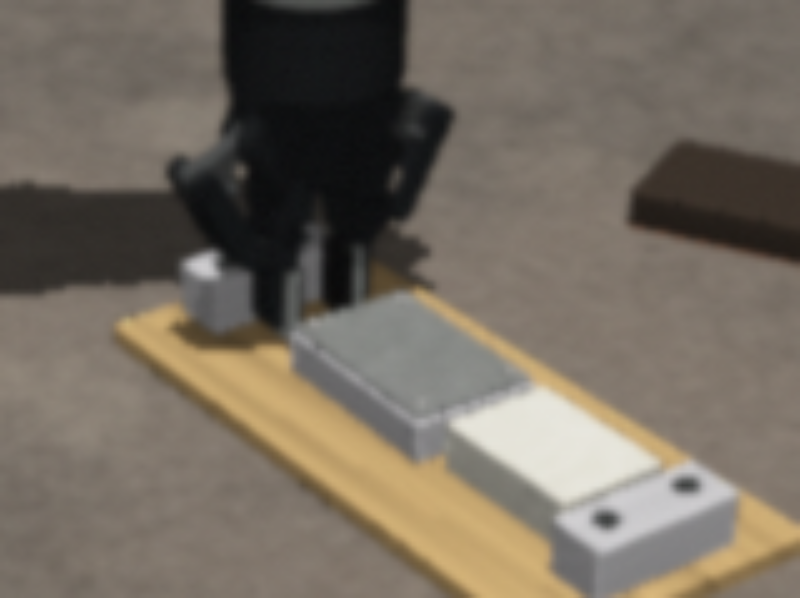

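Emit:
{"name": "servo_tool", "arguments": {"deltas": [[0.3,[0,-0.003,0],[0,0,0]],[0.3,[0,-0.006,0],[0,0,0]],[0.3,[-0.001,-0.008,0],[0,0,0]],[0.3,[-0.001,-0.01,0],[0,0,0]],[0.3,[-0.001,-0.012,0],[0,0,0]],[0.3,[-0.001,-0.014,0],[0,0,0]],[0.3,[-0.001,-0.016,0],[0,0,0]],[0.3,[-0.001,-0.018,0],[0,0,0]],[0.3,[-0.001,-0.019,0],[0,0,0]],[0.3,[-0.001,-0.02,0],[0,0,0]],[0.3,[-0.001,-0.02,0],[0,0,0]]]}}

```text
clock: 13.33
tcp_pos: [0.5579, -0.0372, -0.0155]
eef_rot: [0.485, 0.515, 0.485, -0.514]
force: [0.5, 3.4, 2.6]
width: 0.0258
```

```bash
python3 st.py; python3 - <<'E'
from bench import bot
from h import *
f=bot.grab_frame("scene");cv2.imwrite("pics/s15.png",cv2.resize(f["frame"][200:330,270:430,::-1],None,fx=5,fy=4.6))
E
```

```text
13.3333 [557.9 -37.2 -15.5] yaw -3.36 x [ 0. -0. -1.] F [0.54 3.43 2.58] Mo [0.57 0.02 0.03] w 25.8 q [-0.24  0.61  0.29  1.96 -0.29  0.62  0.18] dq 0.002
```

View pics/s15.png

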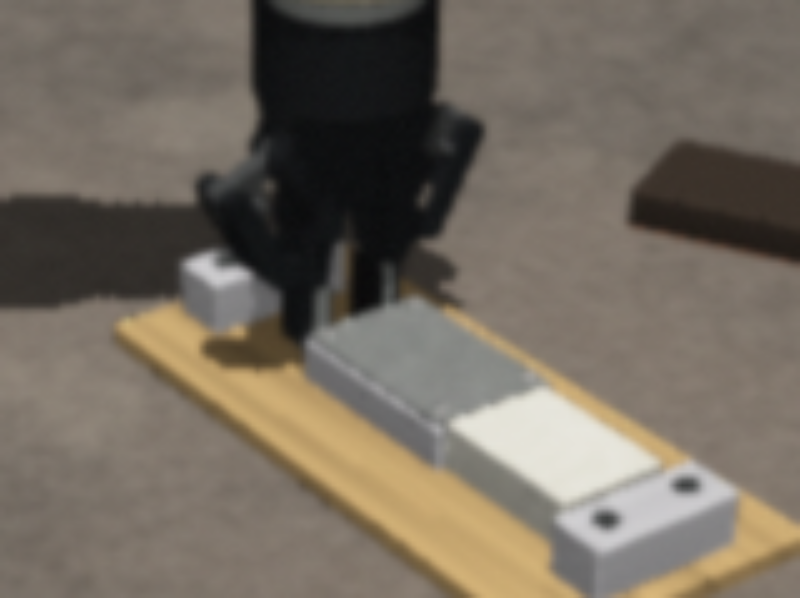

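Emit:
{"name": "servo_tool", "arguments": {"deltas": [[0.3,[0,-0.0015,0],[0,0,0]],[0.3,[0,-0.003,0],[0,0,0]],[0.3,[0,-0.0045,0],[0,0,0]],[0.3,[0,-0.006,0],[0,0,0]],[0.3,[0,-0.006,0],[0,0,0]],[0.3,[0,-0.006,0],[0,0,0]]]}}

```text
clock: 13.88
tcp_pos: [0.5579, -0.0428, -0.0155]
eef_rot: [0.485, 0.514, 0.485, -0.514]
force: [1.1, 3.9, 2.3]
width: 0.0258
```

```bash
python3 st.py
```

```text
13.8833 [557.9 -42.8 -15.5] yaw -3.34 x [ 0.  0. -1.] F [1.15 3.95 2.31] Mo [ 0.85 -0.04 -0.01] w 25.8 q [-0.22  0.61  0.29  1.96 -0.29  0.62  0.19] dq 0.001
```

Emit:
{"name": "servo_tool", "arguments": {"deltas": [[0.3,[0,-0.001,0],[0,0,0]],[0.3,[0,-0.002,0],[0,0,0]],[0.3,[0,-0.002,0],[0,0,0]],[0.3,[0,-0.002,0],[0,0,0]]]}}

```text
clock: 14.22
tcp_pos: [0.5578, -0.0448, -0.0155]
eef_rot: [0.485, 0.514, 0.485, -0.514]
force: [0.3, 4.8, 3.0]
width: 0.0256
```

```bash
python3 st.py; python3 - <<'E'
from bench import bot
from h import *
f=bot.grab_frame("scene");cv2.imwrite("pics/s16.png",cv2.resize(f["frame"][200:330,270:430,::-1],None,fx=5,fy=4.6))
E
```

```text
14.2167 [557.8 -44.8 -15.5] yaw -3.34 x [ 0.  0. -1.] F [0.34 4.77 2.97] Mo [ 1.01 -0.06 -0.03] w 25.6 q [-0.22  0.61  0.29  1.96 -0.29  0.62  0.2 ] dq 0.003
```

View pics/s16.png

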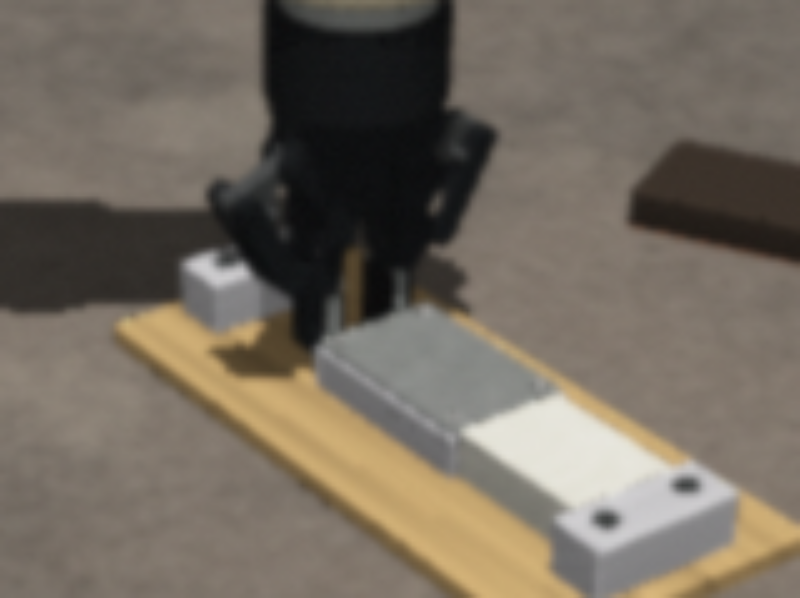

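Emit:
{"name": "servo_tool", "arguments": {"deltas": [[0.3,[0,-0.001,0],[0,0,0]],[0.3,[0,-0.001,0],[0,0,0]],[0.3,[0,-0.001,0],[0,0,0]]]}}

```text
clock: 14.52
tcp_pos: [0.5578, -0.0448, -0.0155]
eef_rot: [0.485, 0.514, 0.486, -0.514]
force: [-0.7, 7.5, 3.5]
width: 0.0254
```

```bash
python3 st.py
```

```text
14.5167 [557.8 -44.8 -15.5] yaw -3.3 x [ 0.     0.001 -1.   ] F [-0.71  7.5   3.49] Mo [ 1.64 -0.13 -0.05] w 25.4 q [-0.22  0.61  0.29  1.96 -0.29  0.62  0.2 ] dq 0.002
```

Emit:
{"name": "servo_tool", "arguments": {"deltas": [[0.3,[0,-0.001,0],[0,0,0]],[0.3,[0,-0.001,0],[0,0,0]],[0.3,[0,-0.001,0],[0,0,0]]]}}

```text
clock: 14.77
tcp_pos: [0.5579, -0.0448, -0.0155]
eef_rot: [0.485, 0.515, 0.486, -0.513]
force: [-0.0, 10.8, 4.4]
width: 0.0258
```

```bash
python3 st.py
```

```text
14.7667 [557.9 -44.8 -15.5] yaw -3.26 x [-0.     0.002 -1.   ] F [-1.000e-02  1.076e+01  4.390e+00] Mo [ 2.25 -0.04 -0.02] w 25.8 q [-0.22  0.61  0.29  1.96 -0.29  0.62  0.2 ] dq 0.001
```

```bash
python3 - <<'E'
from bench import bot
from h import *
f=bot.grab_frame("scene");pickle.dump(f,open("s17.pkl","wb"));cv2.imwrite("pics/s17.png",cv2.resize(f["frame"][255:330,325:425,::-1],None,fx=8,fy=8))
f=bot.grab_frame("top");pickle.dump(f,open("t17.pkl","wb"));cv2.imwrite("pics/t17.png",cv2.resize(f["frame"][190:300,310:470,::-1],None,fx=5,fy=5))
s=pickle.load(open("s17.pkl","rb"))
th=np.radians(-3.35);R=np.array([[np.cos(th),-np.sin(th)],[np.sin(th),np.cos(th)]]);C=np.array([551.98,-106.97])
for y,z in((-39,37),(-109,37),(-109,40)):
  for x in(-25,25): print(x,y,z,((proj(s,[np.r_[R@[x,y]+C,z]/1e3])[0]-[325,255])*8).round(0))
E
```

```text
-25 -39 37 [280. 312.]
25 -39 37 [438. 246.]
-25 -109 37 [471. 454.]
25 -109 37 [632. 381.]
-25 -109 40 [472. 443.]
25 -109 40 [633. 370.]
```

View pics/s17.png

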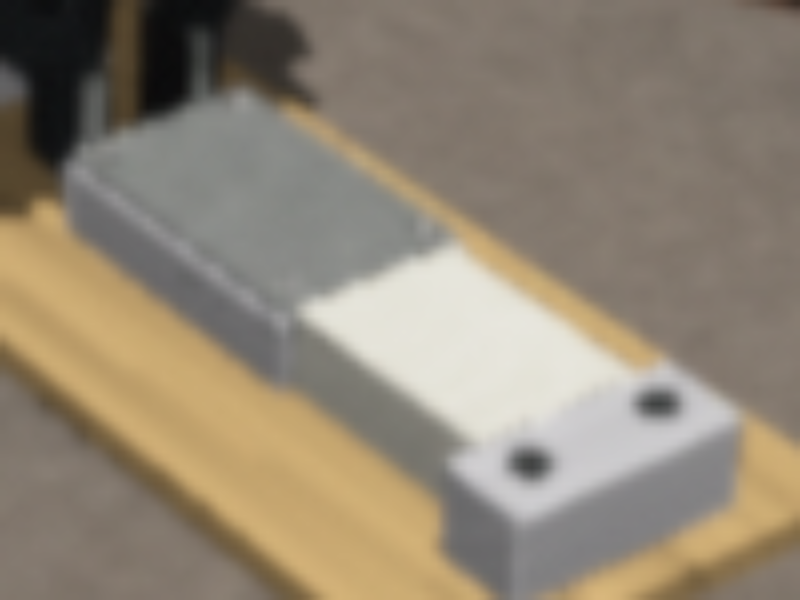

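View pics/t17.png

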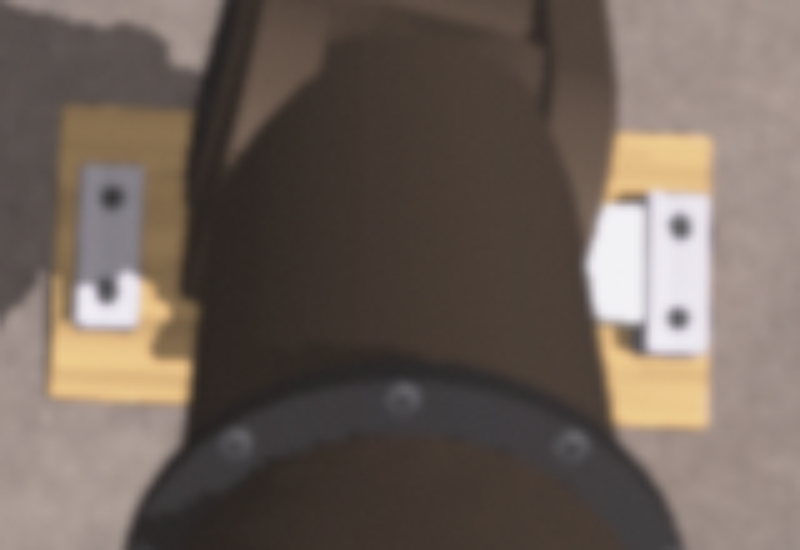

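Emit:
{"name": "servo_tool", "arguments": {"deltas": [[0.3,[0,0.0005,0],[0,0,0]],[0.3,[0,0.0005,0],[0,0,0]],[0.3,[0,0.0005,0],[0,0,0]],[0.3,[0,0.0005,0],[0,0,0]],[0.3,[0,0.0005,0],[0,0,0]],[0.3,[0,0.0005,0],[0,0,0]]]}}

```text
clock: 15.37
tcp_pos: [0.5578, -0.0448, -0.0156]
eef_rot: [0.485, 0.514, 0.486, -0.514]
force: [0.6, 8.6, 3.5]
width: 0.0257
```

```bash
python3 st.py; python3 - <<'E'
from h import *
from bench import bot
f=bot.grab_frame("scene");s=f
th=np.radians(-3.35);R=np.array([[np.cos(th),-np.sin(th)],[np.sin(th),np.cos(th)]]);C=np.array([551.98,-106.97])
# tile front top edge corners & block corners read from zoom s17
for n,u,v,z in(("tile front left",70,172,37),("tile front right",285,318,37),("tile far right",452,240,37),("tile far left",245,92,37),("block front-left",302,308,37),("block far left",455,245,37)):
  p=ray(s,[(u+.5)/8-.5+325,(v+.5)/8-.5+255],z/1e3)[0,:2]*1e3; print(n,(R.T@(p-C)).round(1))
a=pickle.load(open("scene0.pkl","rb"))["frame"].astype(int);d=np.abs(a-f["frame"]).max(-1)
for n,b in(("clamp",(200,225,320,346)),("sand",(230,258,394,446)),("marker",(236,266,166,206))): print(n,np.median(d[b[0]:b[1],b[2]:b[3]]),d[b[0]:b[1],b[2]:b[3]].max())
E
python3 st.py
```

```text
15.3667 [557.8 -44.8 -15.6] yaw -3.27 x [-0.     0.002 -1.   ] F [0.56 8.63 3.53] Mo [ 1.93 -0.04 -0.1 ] w 25.7 q [-0.22  0.61  0.29  1.96 -0.29  0.62  0.2 ] dq 0.004
tile front left [-29.2  42.7]
tile front right [-25.4 -40.1]
tile far right [ 30.  -37.3]
tile far left [31.7 47.8]
block front-left [-19.3 -39.1]
block far left [ 29.1 -39.5]
clamp 37.5 128
sand 6.0 12
marker 9.0 65
15.4167 [557.9 -44.8 -15.5] yaw -3.28 x [ 0.     0.002 -1.   ] F [-0.16  8.75  3.49] Mo [ 1.92 -0.02 -0.06] w 25.5 q [-0.22  0.61  0.29  1.96 -0.29  0.62  0.2 ] dq 0.003
```

```bash
python3 - <<'E'
from h import *
from bench import bot
f=bot.grab_frame("scene");cv2.imwrite("pics/s18.png",f["frame"][:,:,::-1])
f=bot.grab_frame("top");cv2.imwrite("pics/t18.png",f["frame"][:,:,::-1])
E
```

```text
(no output)
```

View pics/s18.png

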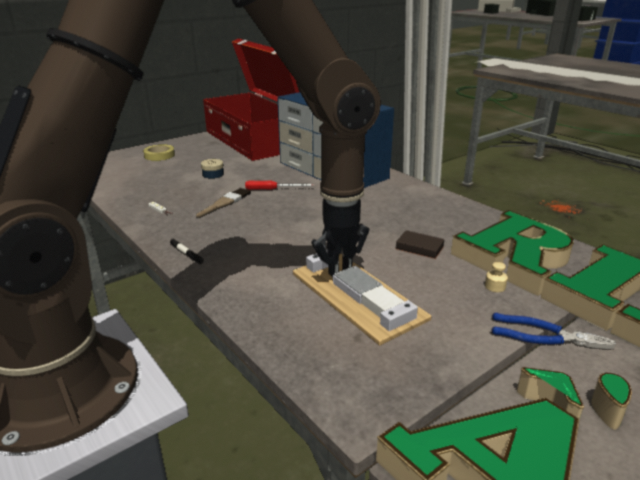

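View pics/t18.png

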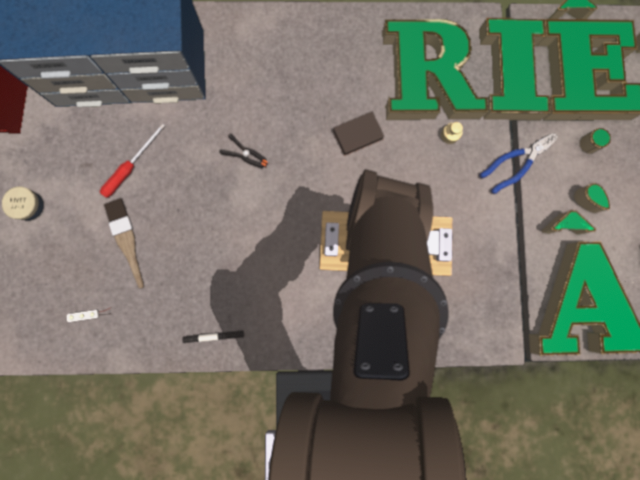

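In the top view the clamp (247,152), sanding block (358,132) and marker (213,337) are where they started; the differences were only the arm hiding the clamp and its shadow. The block sits against the right stop with the tile flush behind it, and the push holds at about 8.7 N, so I'm handing in.

```bash
python3 -c "
from bench import bot
print(bot.sign_off())"; python3 st.py
```

```text
the job is handed in; nothing more can be done
None
the job is handed in; nothing more can be done
```

I laid the set-up block flat in the wide (right-hand) gap, and the tile had not visibly moved by the time it was down. With two fingers square on the tile's left end I then pushed the tile and block home against the right stop. I handed the job in at about 15.5 s with the push still on.

**Last checks:**
- **Push:** the wrist force along the board was about 8.7 N and steady. That includes roughly 4–5 N of sliding friction, so about 4 N reaches the stop. It briefly reached 10.8 N before I backed off 0.5 mm.
- **Position:** the fingers stopped dead at y = -44.8 mm, against -45.2 mm predicted for everything closed up.
- **Fit:** in the scene view the tile–block joint measured at about jig y = -39 mm as expected, with no visible gap at either face. The arm hid the tile from the top camera, so flushness was checked from the scene camera only.
- **Bystanders:** the sanding block, clamp and marker look unmoved in the top view. A pixel comparison in the scene view flagged the clamp and marker, but I put that down to the arm hiding the clamp and its shadow falling by the marker.

**Disagreement:** the reported tool height was about 36 mm lower than the real fingertips, as both cameras and the contact forces showed. I set heights from the pictures and by touch; sideways readings agreed with the cameras.

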